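Stage bottles by height on the rail

ROBOT

A 6-joint arm with a two-finger parallel gripper is mounted at the origin on a cart in front of the work surface, level with it; the furniture and walls round the work are solid. World frame = base frame: x ahead of the robot, y to its left, z up, the work surface at z = 0. Lengths are in m, angles in rad, forces in N, time in s.
With the tool pointing down it reaches from about 0.25 to 0.8 m from the base axis. Payload 8.5 kg.
Tool frame: the origin (TCP) lies at the very end of the fingers, on their centre line; the grasp point (between the pads) lies 19 mm behind it; x points along the fingers, z is the direction in which the jaws open and shut, and the axes are right-handed (so a half turn about x gives the same grasp; the last joint's range is limited). The gripper opens to 85 mm and grips with 20 to 120 N. Pads are 22 mm wide; open, the fingers measure 114 mm over their backs; the gripper's body (76 mm by 85 mm) begins 54 mm behind the grasp point. The pads swing forward as they close: fully open they stand 13 mm farther back than shut.
Start: joints at [1.115, 0.238, -0.013, 1.319, 0, 1.571], TCP at [0.231, 0.471, 0.231] pointing down, gripper open.
Joint ranges: [-2.66, 2.66], [-1.03, 1.9], [-1.14, 1.46], [-1.82, 2.27], [-1.45, 1.34], [-3.14, 3.14]. Speed limits (rad/s): [2.22, 2.22, 2.79, 3.14, 3.14, 3.14].

INTERFACE

Orientations are given as a rotation vector (axis times angle).
In Python, from station import manip gives the robot as it stands. The module is installed in compiled form; this text tells all that it offers.
- The arm moves only by the tool servo_tool, never from a script. Its argument "series" is a list of rows, each an object of numbers: "tx", "ty", "tz": the shift along the world's x, y, z in mm; "wx", "wy", "wz": the turn, a rotation vector about the world's x, y, z in degrees; "hand": the gripper command: -1 is shut, 1 is fully open, values between are in proportion. A call has 1 to 10 rows; each row shifts and turns the pose as measured when the row begins; what a row does not reach is not made up. A row lasts 1/8 s, in which the tool goes at most 62.5 mm and 10.7 degrees, less where a joint would pass 70% of its speed; a pose out of reach is approached as far as the arm can. A call is refused whole if a number of a shift passes 62.5 or a number of a turn 10.7, either way. A call with a gripper value outside its range is refused whole. The fingers move at their own pace and stop on an object; "grip_force" is the grip in N (left out, the last holds). Time passes only in rows, so rows that do not move let the fingers close. It gives the time, the measured TCP pose, the force and the opening at its end, in the units of the state.
- manip.sense(): the state, without advancing time (a new reading comes with each control period).
- manip.snapshot(name): name is "side" or "top"; returns a dict with "image" (384x512x3 uint8, red, green, blue), "fx", "fy", "cx", "cy" (pixels), "rvec" (rotation vector, rad) and "tvec" (3), from world to camera coordinates, as OpenCV has them. Camera axes: x right, y down, z forward; pixel columns grow to the right and rows downward; lengths in m; the calibration is good to about 2 mm. A picture is of the moment at which its call begins. There is no depth.
- manip.finish_job(): hands the job in, once; it reports no verdict.
Trained networks look in a picture, given as the dict that the camera call returned (one of the last four; its "shot" number tells which), for a name from the list of things; names that differ only in an ending like _2 or _b are one class to them, and where a whole thing is asked for, a point or a joint stands for the part that bears it (a point fixed in the world has none). Each returns a list of dicts, best first, with "score" (0 to 1); they miss things now and then, are a little off and sometimes report something else, mostly with a low value. They report only what shows in the picture. A call takes as long as a camera call. They do not tell look-alikes from the thing itself.
- manip.recognise(label, picture): "location" ([x, y, z] in m, in the coordinates of the camera as it stood for that picture, good to about 4 mm: the middle of the surface that is visible of it).
- manip.place_of(label, picture): "location" ([x, y, z] in m, in the coordinates of the camera as it stood for that picture, good to about 4 mm: a listed point, or the origin of a listed thing).
The state is a dict: "clock": time; "q": joint angles; "qd": joint speeds; "effort": joint torques, N m; "position": TCP position; "eef_rot": TCP orientation; "ft_force": force on the tool from outside, world axes, zero at the start; "ft_torque": the same for the moment, N m; "opening": finger opening in m.
Only numpy, scipy, OpenCV 4.12 (cv2) and the standard library are available. Lean on these libraries where they do the work, as an engineer would, in place of code of your own. Each camera call takes 0.05 s, during which the arm holds its last target. There are 200 camera calls.

TASK

Set up the reagents for the next run: stand the four bottles upright on the four dark round marks of the white staging rail, one centred on each mark, in order of height, with the tallest next to the red post and the shortest next to the white post. Do not let a bottle tip over, and leave the tape roll and the petri dish where they are.

Things in the scene. Friction and masses are not known exactly. Their poses are not given: they have to be found in the camera images.
- amber_bottle: brown glass dropper bottle with a black rubber bulb on top, loose, upright, 102 mm tall in all; brown body 33 mm across up to 55 mm, narrowing above to a 24 mm cap and a 13 mm bulb. Grip the body. About 70 g. Origin at the centre of its underside, z up its axis.
- red_cap_bottle: white plastic dropper bottle with a red cap, loose, upright, 86 mm tall in all; round body 35 mm across up to about 60 mm, cap 21 mm across above. Grip the body. About 30 g. Origin at the centre of its underside, z up its axis.
- blue_bottle: blue plastic dropper bottle with a black cap, loose, upright, 78 mm tall in all; round body 33 mm across up to about 55 mm, cap 20 mm across above. Grip the body. About 30 g. Origin at the centre of its underside, z up its axis.
- vial: small clear vial with a white label and a green cap, loose, upright, 50 mm tall in all; round body 28 mm across up to 34 mm, then a neck and a 20 mm cap from 42 to 50 mm. Grip the body. About 30 g. Origin at the centre of its underside, z up its axis.
- rail: white staging rail, fixed: a flat plate on low feet, 290 mm long along its y, 58 mm wide, roughly crosswise in front of the robot. Four flat dark round marks, 45 mm across, are centred at x = 0, y = -90, -30, +30, +90 mm. Origin on the work surface under its centre; bottles stand on the plate's top at z = 16 mm. Its place and yaw vary.
- red_post: short red post, 22 mm across, fixed on one end of the rail in line with the marks (rail x = 0, y = +130 or -130 mm: the end varies), top 56 mm above the work surface; the tallest bottle goes next to it. The marks are centred 40, 100, 160 and 220 mm from it towards the white post. Origin at its foot, on the plate's top.
- white_post: short white knobbed post of the same size at the other end of the rail; it marks the end of the shortest bottle. Origin at its foot.
- tape_roll: roll of white adhesive tape lying flat, loose, 62 mm across and 20 mm high; a bystander, not to be moved. Origin at the centre of its underside.
- petri_dish: closed petri dish, loose, 58 mm across and 12 mm high; a bystander, not to be moved. Origin at the centre of its underside.
Mind the look-alikes: they are no part of the job. What is shaped like the amber_bottle but pink is not meant.

How it is judged:
At the end, for the whole second after the job is handed in: Counted from the red post, amber bottle, red-capped bottle, blue bottle and vial stand on the first, second, third and fourth mark, each within 12 mm of its mark's centre along the rail and across it, upright within 0.1 rad, on the plate and at rest (horizontal distance between amber_bottle and red_post between 0.028 and 0.052 m and x of amber_bottle in the frame of rail between -0.012 and 0.012 m and z of amber_bottle in the frame of rail between 0.012 and 0.02 m and angle between each of amber_bottle, red_cap_bottle, blue_bottle, vial's own z axis and vertical below 0.1 rad and linear speed of each of amber_bottle, red_cap_bottle, blue_bottle, vial below 0.02 m/s and horizontal distance between red_cap_bottle and red_post between 0.088 and 0.112 m and x of red_cap_bottle in the frame of rail between -0.012 and 0.012 m and z of red_cap_bottle in the frame of rail between 0.012 and 0.02 m and horizontal distance between blue_bottle and red_post between 0.148 and 0.172 m and x of blue_bottle in the frame of rail between -0.012 and 0.012 m and z of blue_bottle in the frame of rail between 0.012 and 0.02 m and horizontal distance between vial and red_post between 0.208 and 0.232 m and x of vial in the frame of rail between -0.012 and 0.012 m and z of vial in the frame of rail between 0.012 and 0.02 m); the robot touches nothing.
It fails at once if a bottle tips over (angle between any of amber_bottle, red_cap_bottle, blue_bottle, vial's own z axis and vertical above 0.8 rad).
It fails at once if the tape roll is moved more than 20 mm (distance of tape_roll from where it was at the start of the episode above 0.02 m).
It fails at once if the petri dish is moved more than 20 mm (distance of petri_dish from where it was at the start of the episode above 0.02 m).
It also fails if it takes over 106 s, if anything falls off the work surface, if the arm or the gripper's body presses on something with over 40 N, if the wrist force passes 120 N, or if a joint passes its speed limit or range.

## Working session

There is one attempt and no reset: what is moved stays moved. The work goes in short steps, Python scripts to look and compute and a tool call to move; the robot and the scene stay as the last step left them, time stands still between calls to the robot, and variables do not carry over. Pictures are saved under pics/ and viewed, about 12 in all and at most 16, crops included, and the job is handed in when it is done.

Besides the shell and the picture viewer there is one more tool, called after "Call:" as name(argument=value, ...) on one line, values as JSON. servo_tool: Moves the arm, as the interface text tells. Its arguments: {"type":"object","properties":{"series":{"type":"array"},"grip_force":{"type":"number"}},"required":["series"]}

```bash
mkdir -p pics; cat > h.py <<'E'
from station import manip
import numpy as np, cv2
def w(loc,p):
    R=cv2.Rodrigues(np.array(p["rvec"],float))[0]
    return R.T@(np.array(loc)-np.array(p["tvec"]).ravel())
def px(X,p):
    K=np.array([[p["fx"],0,p["cx"]],[0,p["fy"],p["cy"]],[0,0,1.]])
    return cv2.projectPoints(np.array([X],float),np.array(p["rvec"],float),np.array(p["tvec"],float),K,None)[0].ravel()
E
cat > look.py <<'E'
from h import *
s=manip.sense();print(s["clock"],s["position"],s["eef_rot"],s["opening"])
for c in("top","side"):
    p=manip.snapshot(c);cv2.imwrite(f"pics/{c}0.png",p["image"][:,:,::-1])
    for n in "amber_bottle red_cap_bottle blue_bottle vial rail red_post white_post tape_roll petri_dish".split():
        for d in manip.place_of(n,p)[:3]:
            X=w(d["location"],p);print(c,n,round(d["score"],2),X.round(3),px(X,p).round())
E
python3 look.py
```

```text
0.0 [0.23090575 0.47102161 0.23065433] [-0.86806876  1.39228427  0.86679108] 0.08530810775993058
top amber_bottle 0.69 [ 0.441 -0.422 -0.001] [346. 245.]
top amber_bottle 0.66 [ 0.375 -0.4    0.   ] [337. 277.]
top red_cap_bottle 0.68 [ 0.609 -0.159 -0.002] [219. 165.]
top red_cap_bottle 0.57 [ 0.395 -0.191 -0.003] [234. 268.]
top blue_bottle 0.51 [ 0.416 -0.103 -0.001] [191. 258.]
top vial 0.65 [ 0.373 -0.285  0.002] [280. 279.]
top rail 0.56 [ 0.479 -0.185  0.004] [231. 227.]
top red_post 0.53 [ 0.453 -0.313  0.017] [294. 239.]
top red_post 0.34 [ 0.483 -0.188  0.002] [232. 225.]
top white_post 0.57 [ 0.505 -0.062  0.015] [170. 214.]
top white_post 0.52 [ 0.442 -0.421 -0.002] [346. 244.]
top tape_roll 0.78 [ 0.707 -0.172  0.001] [225. 119.]
top petri_dish 0.94 [ 0.609 -0.156 -0.002] [217. 165.]
side amber_bottle 0.96 [ 0.444 -0.419 -0.   ] [282. 304.]
side amber_bottle 0.6 [ 0.374 -0.4   -0.003] [242. 317.]
side red_cap_bottle 0.69 [ 0.403 -0.192 -0.   ] [194. 232.]
side blue_bottle 0.95 [ 0.419 -0.1   -0.001] [179. 202.]
side rail 0.72 [ 0.484 -0.189 -0.001] [229. 214.]
side red_post 0.64 [ 0.453 -0.319  0.019] [253. 256.]
side white_post 0.62 [ 0.507 -0.061  0.02 ] [206. 169.]
side tape_roll 0.45 [ 0.703 -0.168  0.001] [305. 170.]
side petri_dish 0.67 [ 0.606 -0.159 -0.   ] [268. 184.]
```

```bash
python3 -c "
import cv2
a=cv2.imread('pics/top0.png');b=cv2.imread('pics/side0.png')
cv2.imwrite('pics/t1.png',cv2.resize(a[90:310,130:400],None,fx=2.9,fy=2.7));cv2.imwrite('pics/s1.png',cv2.resize(b[110:350,120:400],None,fx=2.8,fy=2.5))"
```

```text
(no output)
```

View pics/top0.png

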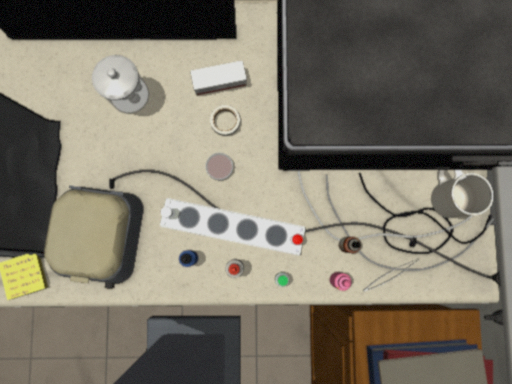

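View pics/s1.png

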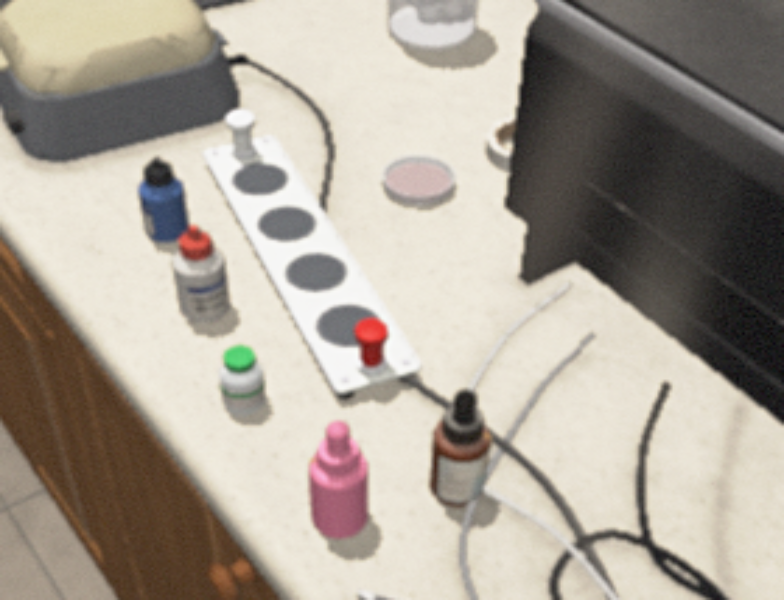

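View pics/t1.png

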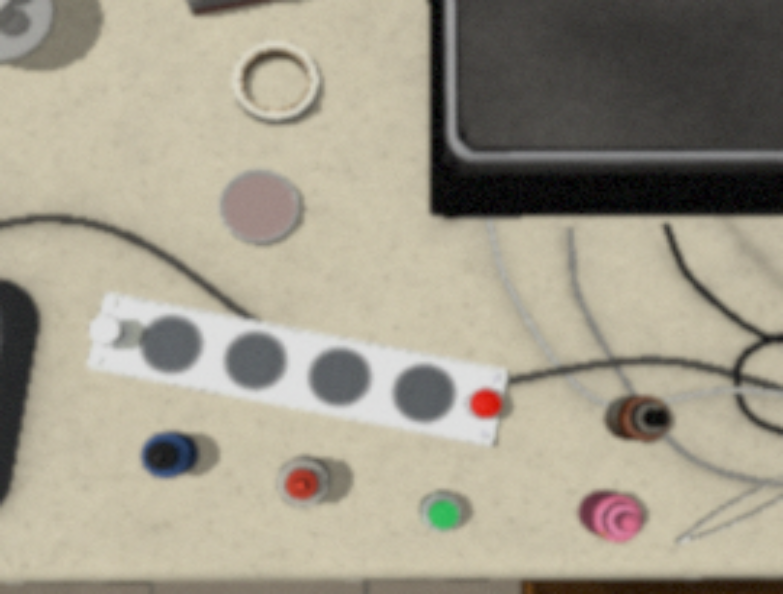

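Amber candidates are the brown bottle (top 350,244; side 282,304) and the pink look-alike (top 341,280; side 242,317). I choose the brown one at (0.442, -0.420). The red post is at the -y end of the rail. Next I'll refine the positions by triangulating the marks and caps.

```bash
cat > tri.py <<'E'
from h import *
from scipy.spatial.transform import Rotation as Ro
P={c:manip.snapshot(c) for c in("top","side")}
def blob(p,X,mask,r=22):
    u,v=px(X,p).round().astype(int); m=np.zeros(mask.shape,np.uint8); cv2.circle(m,(u,v),r,1,-1)
    n,l,st,ce=cv2.connectedComponentsWithStats((m&mask).astype(np.uint8))
    if n<2: return None
    k=1+np.argmax(st[1:,4]); return ce[k],st[k,4]
def tri(a,b):
    M=[];
    for c,uv in(("top",a),("side",b)):
        p=P[c];R=cv2.Rodrigues(np.array(p["rvec"],float))[0]
        K=np.array([[p["fx"],0,p["cx"]],[0,p["fy"],p["cy"]],[0,0,1.]]);M.append(K@np.c_[R,np.array(p["tvec"]).ravel()])
    X=cv2.triangulatePoints(M[0],M[1],np.array(a,float),np.array(b,float)).ravel();return X[:3]/X[3]
def onplane(c,uv,z):
    p=P[c];R=cv2.Rodrigues(np.array(p["rvec"],float))[0];C=-R.T@np.array(p["tvec"]).ravel()
    d=R.T@np.array([(uv[0]-p["cx"])/p["fx"],(uv[1]-p["cy"])/p["fy"],1]);return C+d*(z-C[2])/d[2]
H={c:cv2.cvtColor(P[c]["image"],cv2.COLOR_RGB2HSV).astype(int) for c in P}
dark={c:((H[c][...,2]<120)&(H[c][...,1]<70)).astype(np.uint8) for c in P}
red={c:(((H[c][...,0]<6)|(H[c][...,0]>174))&(H[c][...,1]>150)&(H[c][...,2]>120)).astype(np.uint8) for c in P}
green={c:((abs(H[c][...,0]-65)<15)&(H[c][...,1]>100)).astype(np.uint8) for c in P}
blk={c:(H[c][...,2]<55).astype(np.uint8) for c in P}
for n,X,m,z,r in [("m1",(.461,-.277,.016),dark,.016,13),("m2",(.473,-.218,.016),dark,.016,13),("m3",(.486,-.159,.016),dark,.016,13),("m4",(.498,-.1,.016),dark,.016,13),("redpost",(.453,-.316,.05),red,.052,12),
  ("redcap",(.4,-.191,.075),red,.075,12),("green",(.373,-.285,.047),green,.047,12),("blackblue",(.418,-.101,.07),blk,.07,10),("bulb",(.442,-.42,.095),blk,.095,10)]:
    q={c:blob(P[c],X,m[c],r) for c in P}
    if None in q.values(): print(n,q);continue
    print(n,q["top"][1],q["side"][1],"tri",tri(q["top"][0],q["side"][0]).round(4),"top",onplane("top",q["top"][0],z).round(4),"side",onplane("side",q["side"][0],z).round(4))
s=manip.sense();print(Ro.from_rotvec(s["eef_rot"]).as_matrix().round(3),s["q"])
E
python3 tri.py
```

```text
m1 285 101 tri [ 0.4602 -0.2753  0.0191] top [ 0.461  -0.2758  0.016 ] side [ 0.4611 -0.2726  0.016 ]
m2 276 137 tri [ 0.475  -0.2178  0.0173] top [ 0.4736 -0.2169  0.016 ] side [ 0.477  -0.2175  0.016 ]
m3 271 129 tri [ 0.4872 -0.1588  0.0162] top [ 0.4862 -0.1582  0.016 ] side [ 0.4883 -0.1591  0.016 ]
m4 275 127 tri [ 0.4997 -0.0994  0.0165] top [ 0.4988 -0.0988  0.016 ] side [ 0.5009 -0.0994  0.016 ]
redpost 76 120 tri [ 0.4525 -0.3162  0.0463] top [ 0.4522 -0.3155  0.052 ] side [ 0.4497 -0.3203  0.052 ]
redcap 81 82 tri [ 0.3981 -0.1933  0.0694] top [ 0.3979 -0.1933  0.075 ] side [ 0.3961 -0.199   0.075 ]
green 79 81 tri [ 0.3748 -0.2863  0.0471] top [ 0.374  -0.2859  0.047 ] side [ 0.3755 -0.2867  0.047 ]
blackblue 74 45 tri [ 0.4184 -0.1021  0.0613] top [ 0.4177 -0.103   0.07  ] side [ 0.4153 -0.1124  0.07  ]
bulb 42 69 tri [ 0.4417 -0.4206  0.0853] top [ 0.441  -0.4178  0.095 ] side [ 0.4373 -0.4265  0.095 ]
[[-0.    -0.898  0.44 ]
 [-0.     0.44   0.898]
 [-1.     0.    -0.   ]] [ 1.11496649e+00  2.38170989e-01 -1.34814277e-02  1.31918181e+00
  1.46187359e-05  1.57084171e+00]
```

Call:
servo_tool(series=[{"tx": 10, "ty": -55, "wz": -9.5, "hand": 0.4}, {"tx": 10, "ty": -55, "wz": -9.5, "hand": 0.4}, {"tx": 10, "ty": -55, "wz": -9.5, "hand": 0.4}, {"tx": 10, "ty": -55, "wz": -9.5, "hand": 0.4}, {"tx": 10, "ty": -55, "wz": -9.5, "hand": 0.4}, {"tx": 10, "ty": -55, "wz": -9.5, "hand": 0.4}, {"tx": 10, "ty": -55, "wz": -9.5, "hand": 0.4}, {"tx": 10, "ty": -55, "wz": -9.5, "hand": 0.4}, {"tx": 10, "ty": -55, "hand": 0.4}, {"tx": 10, "ty": -55, "hand": 0.4}], grip_force=25)

```text
$.series[0]: bad value
```

```bash
cat > st.py <<'E'
from h import *
from scipy.spatial.transform import Rotation as Ro
s=manip.sense();R=Ro.from_rotvec(s["eef_rot"]).as_matrix()
print(round(s["clock"],2),(s["position"]*1000).round(1),"yaw",np.degrees(np.arctan2(R[1,2],R[0,2])).round(1),"down",R[:,0].round(3),s["ft_force"].round(1),s["opening"].round(4),s["q"].round(2))
E
python3 st.py
```

```text
Traceback (most recent call last):
  File "st.py", line 4, in <module>
    print(round(s["clock"],2),(s["position"]*1000).round(1),"yaw",np.degrees(np.arctan2(R[1,2],R[0,2])).round(1),"down",R[:,0].round(3),s["ft_force"].round(1),s["opening"].round(4),s["q"].round(2))
                                                                                                                                                               ^^^^^^^^^^^^^^^^^^
AttributeError: 'float' object has no attribute 'round'
```

Call:
servo_tool(series=[{"tx": 10, "ty": -55, "tz": 0, "wx": 0, "wy": 0, "wz": -9.5, "hand": 0.4}, {"tx": 10, "ty": -55, "tz": 0, "wx": 0, "wy": 0, "wz": -9.5, "hand": 0.4}, {"tx": 10, "ty": -55, "tz": 0, "wx": 0, "wy": 0, "wz": -9.5, "hand": 0.4}, {"tx": 10, "ty": -55, "tz": 0, "wx": 0, "wy": 0, "wz": -9.5, "hand": 0.4}, {"tx": 10, "ty": -55, "tz": 0, "wx": 0, "wy": 0, "wz": -9.5, "hand": 0.4}, {"tx": 10, "ty": -55, "tz": 0, "wx": 0, "wy": 0, "wz": -9.5, "hand": 0.4}, {"tx": 10, "ty": -55, "tz": 0, "wx": 0, "wy": 0, "wz": -9.5, "hand": 0.4}, {"tx": 10, "ty": -55, "tz": 0, "wx": 0, "wy": 0, "wz": -9.5, "hand": 0.4}, {"tx": 10, "ty": -55, "tz": 0, "wx": 0, "wy": 0, "wz": 0, "hand": 0.4}, {"tx": 10, "ty": -55, "tz": 0, "wx": 0, "wy": 0, "wz": 0, "hand": 0.4}], grip_force=25)

```text
clock: 2.35
position: [0.3314, -0.0913, 0.2321]
eef_rot: [0.195, 1.553, -0.194]
ft_force: [1.7, 0.2, 0.6]
opening: 0.0599
```

```bash
sed -i 's/s\["opening"\].round(4)/round(s["opening"],4)/' st.py; python3 st.py
```

```text
2.35 [331.4 -91.3 232.1] yaw -14.2 down [ 0.009 -0.001 -1.   ] [1.7 0.2 0.6] 0.0599 [-0.27 -0.08 -0.37  1.28  0.    1.55]
```

Call:
servo_tool(series=[{"tx": 11, "ty": -50, "tz": 0, "wx": 0, "wy": 0, "wz": 2, "hand": 0.4}, {"tx": 11, "ty": -50, "tz": 0, "wx": 0, "wy": 0, "wz": 0, "hand": 0.4}, {"tx": 11, "ty": -50, "tz": -30, "wx": 0, "wy": 0, "wz": 0, "hand": 0.4}, {"tx": 9, "ty": -40, "tz": -60, "wx": 0, "wy": 0, "wz": 0, "hand": 0.4}, {"tx": 0, "ty": 0, "tz": -30, "wx": 0, "wy": 0, "wz": 0, "hand": 0.4}, {"tx": 0, "ty": 0, "tz": 0, "wx": 0, "wy": 0, "wz": 0, "hand": 0.4}, {"tx": 0, "ty": 0, "tz": 0, "wx": 0, "wy": 0, "wz": 0, "hand": 0.4}])

```text
clock: 3.22
position: [0.3731, -0.2871, 0.12]
eef_rot: [0.17, 1.548, -0.174]
ft_force: [0.3, 0.0, 0.3]
opening: 0.0598
```

```bash
python3 st.py; python3 -c "
from h import *
a=[]
for c in('top','side'):
    p=manip.snapshot(c);u,v=px((.3745,-.286,.04),p).astype(int);a.append(cv2.resize(p['image'][v-70:v+60,u-70:u+70],(400,370)))
cv2.imwrite('pics/v1.png',np.hstack(a)[:,:,::-1])"
```

```text
3.23 [ 373.1 -287.1  120. ] yaw -12.6 down [ 0.015 -0.004 -1.   ] [0.3 0.  0.3] 0.0598 [-0.66  0.2  -0.36  0.99  0.01  1.13]
```

View pics/v1.png

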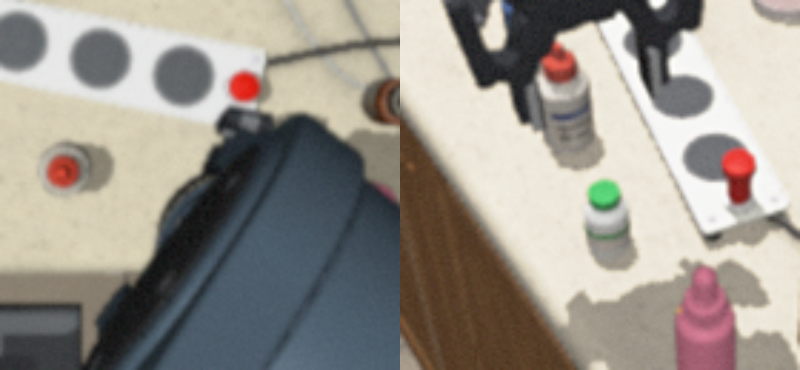

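Call:
servo_tool(series=[{"tx": 1, "ty": 1, "tz": -40, "wx": 0.2, "wy": 0.9, "wz": 0.3, "hand": 0.4}, {"tx": 0, "ty": 0, "tz": -40, "wx": 0, "wy": 0, "wz": 0, "hand": 0.4}, {"tx": 0, "ty": 0, "tz": -25, "wx": 0, "wy": 0, "wz": 0, "hand": 0.4}, {"tx": 0, "ty": 0, "tz": -9, "wx": 0, "wy": 0, "wz": 0, "hand": 0.4}, {"tx": 0, "ty": 0, "tz": 0, "wx": 0, "wy": 0, "wz": 0, "hand": 0.4}, {"tx": 0, "ty": 0, "tz": 0, "wx": 0, "wy": 0, "wz": 0, "hand": 0.4}])

```text
clock: 4.08
position: [0.3804, -0.288, 0.012]
eef_rot: [0.157, 1.551, -0.172]
ft_force: [0.1, 0.3, -0.4]
opening: 0.06
```

```bash
python3 st.py
```

```text
4.08 [ 380.4 -288.    12. ] yaw -12.0 down [ 0.013 -0.011 -1.   ] [ 0.1  0.3 -0.4] 0.06 [-0.65  0.33 -0.51  0.71 -0.    1.13]
```

Call:
servo_tool(series=[{"tx": -6, "ty": 2, "tz": -5, "wx": 0.6, "wy": 0.7, "wz": 0, "hand": 0.4}, {"tx": 0, "ty": 0, "tz": -1, "wx": 0, "wy": 0, "wz": 0, "hand": 0.4}, {"tx": 0, "ty": 0, "tz": 0, "wx": 0, "wy": 0, "wz": 0, "hand": 0.4}])

```text
clock: 4.45
position: [0.375, -0.2867, 0.0074]
eef_rot: [0.164, 1.562, -0.166]
ft_force: [-0.4, 0.8, 0.3]
opening: 0.06
```

```bash
python3 st.py
```

```text
4.45 [ 375.  -286.7    7.4] yaw -12.0 down [ 0.002 -0.001 -1.   ] [-0.4  0.8  0.3] 0.06 [-0.65  0.34 -0.51  0.72  0.    1.13]
```

Call:
servo_tool(series=[{"tx": 0, "ty": 1, "tz": -2, "wx": 0, "wy": 0, "wz": 0, "hand": 0.1}, {"tx": 0, "ty": 0, "tz": 0, "wx": 0, "wy": 0, "wz": 0, "hand": -0.2}, {"tx": 0, "ty": 0, "tz": 0, "wx": 0, "wy": 0, "wz": 0, "hand": -1}, {"tx": 0, "ty": 0, "tz": 0, "wx": 0, "wy": 0, "wz": 0, "hand": -1}, {"tx": 0, "ty": 0, "tz": 0, "wx": 0, "wy": 0, "wz": 0, "hand": -1}], grip_force=25)

```text
clock: 5.08
position: [0.375, -0.2857, 0.0054]
eef_rot: [0.164, 1.562, -0.166]
ft_force: [0.4, -0.2, -0.0]
opening: 0.0268
```

```bash
python3 st.py
```

```text
5.08 [ 375.  -285.7    5.4] yaw -12.0 down [ 0.002 -0.001 -1.   ] [ 0.4 -0.2 -0. ] 0.0268 [-0.65  0.34 -0.52  0.71  0.    1.13]
```

Call:
servo_tool(series=[{"tx": 0, "ty": 0, "tz": 20, "wx": 0, "wy": 0, "wz": 0, "hand": -1}, {"tx": 0, "ty": 0, "tz": 50, "wx": 0, "wy": 0, "wz": 0, "hand": -1}, {"tx": 0, "ty": 0, "tz": 50, "wx": 0, "wy": 0, "wz": 0, "hand": -1}, {"tx": 20, "ty": 30, "tz": 0, "wx": 0, "wy": 0, "wz": 0, "hand": -1}, {"tx": 30, "ty": 45, "tz": 0, "wx": 0, "wy": 0, "wz": 0, "hand": -1}, {"tx": 30, "ty": 45, "tz": 0, "wx": 0, "wy": 0, "wz": 0, "hand": -1}, {"tx": 30, "ty": 45, "tz": 0, "wx": 0, "wy": 0, "wz": 0, "hand": -1}, {"tx": 15, "ty": 20, "tz": 0, "wx": 0, "wy": 0, "wz": 0, "hand": -1}, {"tx": 0, "ty": 0, "tz": 0, "wx": 0, "wy": 0, "wz": 0, "hand": -1}, {"tx": 0, "ty": 0, "tz": 0, "wx": 0, "wy": 0, "wz": 0, "hand": -1}])

```text
clock: 6.32
position: [0.5026, -0.0949, 0.1289]
eef_rot: [0.166, 1.561, -0.167]
ft_force: [-0.4, 0.2, 0.3]
opening: 0.0272
```

```bash
python3 st.py
```

```text
6.33 [502.6 -94.9 128.9] yaw -12.2 down [ 0.003 -0.001 -1.   ] [-0.4  0.2  0.3] 0.0272 [-0.19  0.27 -0.24  1.06 -0.    1.6 ]
```

Call:
servo_tool(series=[{"tx": -3, "ty": -4, "tz": -35, "wx": 0, "wy": 0, "wz": 0, "hand": -1}, {"tx": 0, "ty": 0, "tz": -35, "wx": 0, "wy": 0, "wz": 0, "hand": -1}, {"tx": 0, "ty": 0, "tz": -18, "wx": 0, "wy": 0, "wz": 0, "hand": -1}, {"tx": 0, "ty": 0, "tz": -6, "wx": 0, "wy": 0, "wz": 0, "hand": -1}, {"tx": 0, "ty": 0, "tz": 0, "wx": 0, "wy": 0, "wz": 0, "hand": -1}, {"tx": 0, "ty": 0, "tz": 0, "wx": 0, "wy": 0, "wz": 0, "hand": -1}])

```text
clock: 7.08
position: [0.4975, -0.1042, 0.0343]
eef_rot: [0.171, 1.558, -0.174]
ft_force: [0.2, -0.1, 0.2]
opening: 0.0272
```

```bash
python3 st.py
```

```text
7.08 [ 497.5 -104.2   34.3] yaw -12.6 down [ 0.005 -0.002 -1.   ] [ 0.2 -0.1  0.2] 0.0272 [-0.21  0.35 -0.4   0.81 -0.    1.58]
```

Call:
servo_tool(series=[{"tx": 2, "ty": 5, "tz": -5, "wx": 0, "wy": 0.3, "wz": 0.4, "hand": -1}, {"tx": 0, "ty": 0, "tz": -5, "wx": 0, "wy": 0, "wz": 0, "hand": -1}, {"tx": 0, "ty": 0, "tz": -1, "wx": 0, "wy": 0, "wz": 0, "hand": -1}, {"tx": 0, "ty": 0, "tz": 0, "wx": 0, "wy": 0, "wz": 0, "hand": -1}])

```text
clock: 7.58
position: [0.5006, -0.0988, 0.0238]
eef_rot: [0.164, 1.562, -0.168]
ft_force: [-0.2, 0.7, 0.1]
opening: 0.0271
```

```bash
python3 st.py
```

```text
7.58 [500.6 -98.8  23.8] yaw -12.1 down [ 0.002 -0.003 -1.   ] [-0.2  0.7  0.1] 0.0271 [-0.19  0.37 -0.4   0.79 -0.    1.59]
```

Lower until contact, release gently, then rise.

Call:
servo_tool(series=[{"tx": -1, "ty": 0, "tz": -2, "wx": 0, "wy": 0, "wz": 0, "hand": -1}, {"tx": 0, "ty": 0, "tz": -0.5, "wx": 0, "wy": 0, "wz": 0, "hand": -1}, {"tx": 0, "ty": 0, "tz": 0, "wx": 0, "wy": 0, "wz": 0, "hand": -1}])

```text
clock: 7.95
position: [0.4995, -0.0988, 0.0214]
eef_rot: [0.164, 1.562, -0.168]
ft_force: [0.5, 1.2, 0.5]
opening: 0.0273
```

Call:
servo_tool(series=[{"tx": 0, "ty": 0, "tz": 0, "wx": 0, "wy": 0, "wz": 0, "hand": -0.25}, {"tx": 0, "ty": 0, "tz": 0, "wx": 0, "wy": 0, "wz": 0, "hand": 0}, {"tx": 0, "ty": 0, "tz": 0, "wx": 0, "wy": 0, "wz": 0, "hand": 0.4}, {"tx": 0, "ty": 0, "tz": 0, "wx": 0, "wy": 0, "wz": 0, "hand": 0.4}, {"tx": 0, "ty": 0, "tz": 40, "wx": 0, "wy": 0, "wz": 0, "hand": 0.4}, {"tx": 0, "ty": 0, "tz": 50, "wx": 0, "wy": 0, "wz": 0, "hand": 0.4}, {"tx": 0, "ty": 0, "tz": 30, "wx": 0, "wy": 0, "wz": 0, "hand": 0.4}, {"tx": -40, "ty": 0, "tz": 0, "wx": 0, "wy": 0, "wz": 0, "hand": 0.4}, {"tx": -40, "ty": 0, "tz": 0, "wx": 0, "wy": 0, "wz": 0, "hand": 0.4}, {"tx": 0, "ty": 0, "tz": 0, "wx": 0, "wy": 0, "wz": 0, "hand": 0.4}])

```text
clock: 9.2
position: [0.4174, -0.0988, 0.145]
eef_rot: [0.164, 1.561, -0.168]
ft_force: [0.7, 0.7, -0.2]
opening: 0.0599
```

```bash
python3 st.py;python3 -c "
from h import *
a=[]
for c in('top','side'):
    p=manip.snapshot(c);u,v=px((.45,-.1,.04),p).astype(int);a.append(cv2.resize(p['image'][v-70:v+60,u-70:u+70],(400,370)))
    print([(round(d['score'],2),w(d['location'],p).round(4)) for d in manip.place_of('vial',p)[:2]])
cv2.imwrite('pics/v2.png',np.hstack(a)[:,:,::-1])"
```

```text
9.2 [417.4 -98.8 145. ] yaw -12.1 down [ 0.003 -0.003 -1.   ] [ 0.7  0.7 -0.2] 0.0599 [-0.23  0.12 -0.39  1.05 -0.    1.55]
[(0.52, array([ 0.5   , -0.0973,  0.0167])), (0.5, array([ 0.7033, -0.1711,  0.0024]))]
[(0.54, array([ 0.5014, -0.0994,  0.014 ]))]
```

View pics/v2.png

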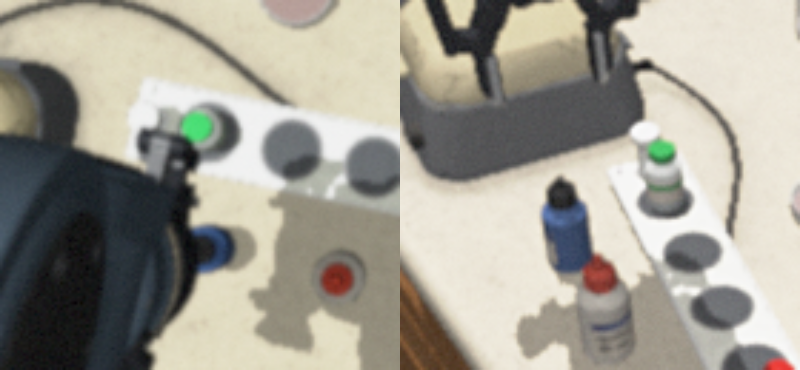

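Call:
servo_tool(series=[{"tx": 0, "ty": -3, "tz": -35, "wx": 0, "wy": 0, "wz": 0, "hand": 0.35}, {"tx": 0, "ty": 0, "tz": -30, "wx": 0, "wy": 0, "wz": 0, "hand": 0.35}, {"tx": 0, "ty": 0, "tz": 0, "wx": 0, "wy": 0, "wz": 0, "hand": 0.35}, {"tx": 0, "ty": 0, "tz": 0, "wx": 0, "wy": 0, "wz": 0, "hand": 0.35}])

```text
clock: 9.9
position: [0.4249, -0.1025, 0.0787]
eef_rot: [0.162, 1.558, -0.167]
ft_force: [0.0, -0.4, 0.9]
opening: 0.058
```

```bash
python3 st.py
```

```text
9.9 [ 424.9 -102.5   78.7] yaw -12.0 down [ 0.006 -0.004 -1.   ] [ 0.  -0.4  0.9] 0.058 [-0.24  0.2  -0.49  0.88 -0.    1.55]
```

Call:
servo_tool(series=[{"tx": -7, "ty": 0, "tz": -10, "wx": 0, "wy": 0.3, "wz": 0, "hand": 0.35}, {"tx": -3, "ty": 0, "tz": -22, "wx": 0, "wy": 0, "wz": 0, "hand": 0.35}, {"tx": -2, "ty": 0, "tz": -18, "wx": 0, "wy": 0, "wz": 0, "hand": 0.35}, {"tx": 0, "ty": 0, "tz": -6, "wx": 0, "wy": 0, "wz": 0, "hand": 0.35}, {"tx": 0, "ty": 0, "tz": 0, "wx": 0, "wy": 0, "wz": 0, "hand": 0.35}])

```text
clock: 10.52
position: [0.4142, -0.103, 0.0235]
eef_rot: [0.161, 1.559, -0.168]
ft_force: [-0.4, 0.1, 0.4]
opening: 0.0577
```

```bash
python3 st.py
```

```text
10.53 [ 414.2 -103.    23.5] yaw -12.0 down [ 0.005 -0.005 -1.   ] [-0.4  0.1  0.4] 0.0577 [-0.24  0.25 -0.59  0.72 -0.    1.54]
```

Call:
servo_tool(series=[{"tx": 4, "ty": 1, "tz": -4, "wx": 0.2, "wy": 0.3, "wz": 0, "hand": 0.35}, {"tx": 0, "ty": 0, "tz": 0, "wx": 0, "wy": 0, "wz": 0, "hand": 0.2}, {"tx": 0, "ty": 0, "tz": 0, "wx": 0, "wy": 0, "wz": 0, "hand": 0}, {"tx": 0, "ty": 0, "tz": 0, "wx": 0, "wy": 0, "wz": 0, "hand": -0.2}, {"tx": 0, "ty": 0, "tz": 0, "wx": 0, "wy": 0, "wz": 0, "hand": -1}, {"tx": 0, "ty": 0, "tz": 0, "wx": 0, "wy": 0, "wz": 0, "hand": -1}, {"tx": 0, "ty": 0, "tz": 0, "wx": 0, "wy": 0, "wz": 0, "hand": -1}])

```text
clock: 11.4
position: [0.4198, -0.1022, 0.0209]
eef_rot: [0.163, 1.562, -0.166]
ft_force: [0.2, 0.7, 0.0]
opening: 0.0321
```

```bash
python3 st.py
```

```text
11.4 [ 419.8 -102.2   20.9] yaw -12.0 down [ 0.003 -0.002 -1.   ] [0.2 0.7 0. ] 0.0321 [-0.24  0.27 -0.58  0.72 -0.    1.54]
```

Call:
servo_tool(series=[{"tx": 0, "ty": 0, "tz": 20, "wx": 0, "wy": 0, "wz": 0, "hand": -1}, {"tx": 0, "ty": 0, "tz": 45, "wx": 0, "wy": 0, "wz": 0, "hand": -1}, {"tx": 0, "ty": 0, "tz": 30, "wx": 0, "wy": 0, "wz": 0, "hand": -1}, {"tx": 20, "ty": -16, "tz": 0, "wx": 0, "wy": 0, "wz": 0, "hand": -1}, {"tx": 30, "ty": -25, "tz": 0, "wx": 0, "wy": 0, "wz": 0, "hand": -1}, {"tx": 17, "ty": -15, "tz": 0, "wx": 0, "wy": 0, "wz": 0, "hand": -1}, {"tx": 0, "ty": 0, "tz": -10, "wx": 0, "wy": 0, "wz": 0, "hand": -1}, {"tx": 0, "ty": 0, "tz": -30, "wx": 0, "wy": 0, "wz": 0, "hand": -1}, {"tx": 0, "ty": 0, "tz": 0, "wx": 0, "wy": 0, "wz": 0, "hand": -1}, {"tx": 0, "ty": 0, "tz": 0, "wx": 0, "wy": 0, "wz": 0, "hand": -1}])

```text
clock: 12.65
position: [0.4853, -0.1581, 0.0775]
eef_rot: [0.163, 1.565, -0.164]
ft_force: [-0.3, -0.3, 0.1]
opening: 0.0321
```

```bash
python3 st.py
```

```text
12.65 [ 485.3 -158.1   77.5] yaw -11.9 down [-0.    -0.001 -1.   ] [-0.3 -0.3  0.1] 0.0321 [-0.31  0.32 -0.32  0.93 -0.    1.46]
```

Call:
servo_tool(series=[{"tx": 1, "ty": 0, "tz": -15, "wx": 0, "wy": 0, "wz": 0, "hand": -1}, {"tx": 0, "ty": 0, "tz": -12, "wx": 0, "wy": 0, "wz": 0, "hand": -1}, {"tx": 0, "ty": 0, "tz": -5, "wx": 0, "wy": 0, "wz": 0, "hand": -1}, {"tx": 0, "ty": 0, "tz": 0, "wx": 0, "wy": 0, "wz": 0, "hand": -1}, {"tx": 0, "ty": 0, "tz": 0, "wx": 0, "wy": 0, "wz": 0, "hand": -1}])

```text
clock: 13.28
position: [0.4867, -0.1578, 0.0447]
eef_rot: [0.162, 1.563, -0.164]
ft_force: [0.5, 0.8, -0.6]
opening: 0.0322
```

```bash
python3 st.py
```

```text
13.28 [ 486.7 -157.8   44.7] yaw -11.9 down [ 0.001 -0.001 -1.   ] [ 0.5  0.8 -0.6] 0.0322 [-0.31  0.35 -0.37  0.85 -0.    1.47]
```

Call:
servo_tool(series=[{"tx": 0, "ty": -0.5, "tz": -4, "wx": 0, "wy": 0, "wz": 0, "hand": -1}, {"tx": 0, "ty": 0, "tz": -2, "wx": 0, "wy": 0, "wz": 0, "hand": -1}, {"tx": 0, "ty": 0, "tz": -1, "wx": 0, "wy": 0, "wz": 0, "hand": -1}, {"tx": 0, "ty": 0, "tz": 0, "wx": 0, "wy": 0, "wz": 0, "hand": -1}])

```text
clock: 13.78
position: [0.4871, -0.1586, 0.0377]
eef_rot: [0.162, 1.562, -0.165]
ft_force: [0.0, 0.1, -0.1]
opening: 0.0327
```

```bash
python3 st.py
```

```text
13.78 [ 487.1 -158.6   37.7] yaw -11.9 down [ 0.002 -0.002 -1.   ] [ 0.   0.1 -0.1] 0.0327 [-0.31  0.36 -0.38  0.83 -0.    1.46]
```

Call:
servo_tool(series=[{"tx": 0, "ty": 0, "tz": -0.8, "wx": 0, "wy": 0, "wz": 0, "hand": -1}, {"tx": 0, "ty": 0, "tz": 0, "wx": 0, "wy": 0, "wz": 0, "hand": -0.15}, {"tx": 0, "ty": 0, "tz": 0, "wx": 0, "wy": 0, "wz": 0, "hand": 0.1}, {"tx": 0, "ty": 0, "tz": 0, "wx": 0, "wy": 0, "wz": 0, "hand": 0.4}, {"tx": 0, "ty": 0, "tz": 0, "wx": 0, "wy": 0, "wz": 0, "hand": 0.4}, {"tx": 0, "ty": 0, "tz": 40, "wx": 0, "wy": 0, "wz": 0, "hand": 0.4}, {"tx": 0, "ty": 0, "tz": 50, "wx": 0, "wy": 0, "wz": 0, "hand": 0.4}, {"tx": -35, "ty": -13, "tz": 10, "wx": 0, "wy": 0, "wz": 0, "hand": 0.4}, {"tx": -40, "ty": -15, "tz": 0, "wx": 0, "wy": 0, "wz": 0, "hand": 0.4}, {"tx": -10, "ty": -3, "tz": 0, "wx": 0, "wy": 0, "wz": 0, "hand": 0.4}])

```text
clock: 15.02
position: [0.4008, -0.19, 0.14]
eef_rot: [0.16, 1.561, -0.164]
ft_force: [0.5, 0.4, 0.4]
opening: 0.06
```

Call:
servo_tool(series=[{"tx": 0, "ty": 0, "tz": 0, "wx": 0, "wy": 0, "wz": 0, "hand": 0.4}, {"tx": 0, "ty": 0, "tz": 0, "wx": 0, "wy": 0, "wz": 0, "hand": 0.4}])

```text
clock: 15.28
position: [0.4015, -0.1902, 0.1402]
eef_rot: [0.161, 1.56, -0.164]
ft_force: [-0.4, 0.3, 0.1]
opening: 0.0596
```

```bash
python3 st.py;python3 -c "
from h import *
a=[]
for c in('top','side'):
    p=manip.snapshot(c);u,v=px((.44,-.17,.04),p).astype(int);a.append(cv2.resize(p['image'][v-70:v+60,u-70:u+70],(400,370)))
    print([(n,round(d['score'],2),w(d['location'],p).round(4)) for n in('blue_bottle','red_cap_bottle') for d in manip.place_of(n,p)[:2]])
cv2.imwrite('pics/v3.png',np.hstack(a)[:,:,::-1])"
```

```text
15.28 [ 401.5 -190.2  140.2] yaw -11.9 down [ 0.004 -0.003 -1.   ] [-0.4  0.3  0.1] 0.0596 [-0.44  0.15 -0.37  1.05 -0.    1.34]
[('blue_bottle', 0.82, array([ 0.4854, -0.1588,  0.0177]))]
[('blue_bottle', 0.73, array([ 0.4838, -0.1878, -0.0018])), ('blue_bottle', 0.68, array([ 0.4901, -0.1572,  0.0132])), ('red_cap_bottle', 0.66, array([ 0.401 , -0.1948, -0.0009]))]
```

View pics/v3.png

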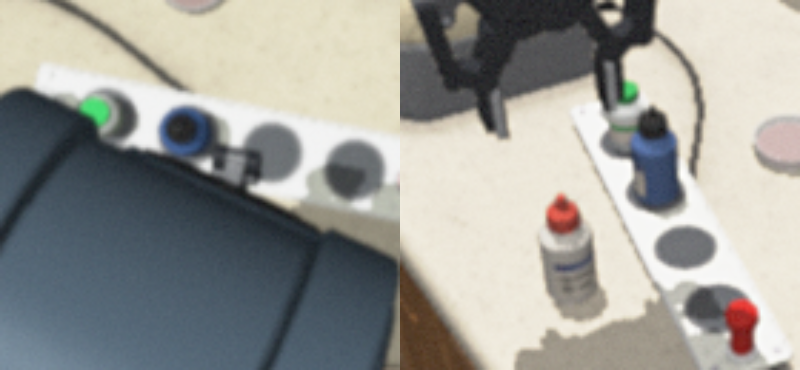

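Call:
servo_tool(series=[{"tx": -2, "ty": -2.5, "tz": -30, "wx": 0, "wy": 0.2, "wz": -0.2, "hand": 0.4}, {"tx": -3, "ty": 0, "tz": -30, "wx": 0, "wy": 0, "wz": 0, "hand": 0.4}, {"tx": -2, "ty": 0, "tz": -20, "wx": 0, "wy": 0, "wz": 0, "hand": 0.4}, {"tx": -2, "ty": 0, "tz": -20, "wx": 0, "wy": 0, "wz": 0, "hand": 0.4}, {"tx": -1, "ty": 0, "tz": -10, "wx": 0, "wy": 0, "wz": 0, "hand": 0.4}, {"tx": 0, "ty": 0, "tz": 0, "wx": 0, "wy": 0, "wz": 0, "hand": 0.4}, {"tx": 0, "ty": 0, "tz": 0, "wx": 0, "wy": 0, "wz": 0, "hand": 0.4}])

```text
clock: 16.45
position: [0.3931, -0.1926, 0.0276]
eef_rot: [0.161, 1.562, -0.166]
ft_force: [-0.6, 0.2, 0.7]
opening: 0.0597
```

```bash
python3 st.py
```

```text
16.45 [ 393.1 -192.6   27.6] yaw -12.0 down [ 0.002 -0.004 -1.   ] [-0.6  0.2  0.7] 0.0597 [-0.45  0.26 -0.56  0.74 -0.    1.33]
```

Call:
servo_tool(series=[{"tx": 7, "ty": -0.5, "tz": -5, "wx": 0.2, "wy": 0, "wz": 0, "hand": 0.4}, {"tx": 0, "ty": 0, "tz": 0, "wx": 0, "wy": 0, "wz": 0, "hand": 0.2}, {"tx": 0, "ty": 0, "tz": 0, "wx": 0, "wy": 0, "wz": 0, "hand": 0}, {"tx": 0, "ty": 0, "tz": 0, "wx": 0, "wy": 0, "wz": 0, "hand": -0.2}, {"tx": 0, "ty": 0, "tz": 0, "wx": 0, "wy": 0, "wz": 0, "hand": -1}, {"tx": 0, "ty": 0, "tz": 0, "wx": 0, "wy": 0, "wz": 0, "hand": -1}, {"tx": 0, "ty": 0, "tz": 0, "wx": 0, "wy": 0, "wz": 0, "hand": -1}])

```text
clock: 17.32
position: [0.4017, -0.1936, 0.0237]
eef_rot: [0.163, 1.56, -0.164]
ft_force: [0.0, 0.2, -0.6]
opening: 0.0344
```

```bash
python3 st.py
```

```text
17.32 [ 401.7 -193.6   23.7] yaw -12.0 down [ 0.005 -0.001 -1.   ] [ 0.   0.2 -0.6] 0.0344 [-0.45  0.28 -0.55  0.73  0.    1.33]
```

Call:
servo_tool(series=[{"tx": 0, "ty": 0, "tz": 20, "wx": 0, "wy": 0, "wz": 0, "hand": -1}, {"tx": 0, "ty": 0, "tz": 40, "wx": 0, "wy": 0, "wz": 0, "hand": -1}, {"tx": 0, "ty": -5, "tz": 10, "wx": 0, "wy": 0, "wz": 0, "hand": -1}, {"tx": 22, "ty": -6, "tz": 0, "wx": 0, "wy": 0, "wz": 0, "hand": -1}, {"tx": 32, "ty": -8, "tz": 0, "wx": 0, "wy": 0, "wz": 0, "hand": -1}, {"tx": 18, "ty": -5, "tz": 0, "wx": 0, "wy": 0, "wz": 0, "hand": -1}, {"tx": 0, "ty": 0, "tz": -10, "wx": 0, "wy": 0, "wz": 0, "hand": -1}, {"tx": 0, "ty": 0, "tz": -15, "wx": 0, "wy": 0, "wz": 0, "hand": -1}, {"tx": 0, "ty": 0, "tz": 0, "wx": 0, "wy": 0, "wz": 0, "hand": -1}, {"tx": 0, "ty": 0, "tz": 0, "wx": 0, "wy": 0, "wz": 0, "hand": -1}])

```text
clock: 18.58
position: [0.4706, -0.2174, 0.0656]
eef_rot: [0.166, 1.567, -0.163]
ft_force: [0.1, 0.1, 0.3]
opening: 0.0343
```

```bash
python3 st.py
```

```text
18.57 [ 470.6 -217.4   65.6] yaw -12.0 down [-0.002  0.002 -1.   ] [0.1 0.1 0.3] 0.0343 [-0.43  0.34 -0.32  0.91  0.    1.35]
```

Call:
servo_tool(series=[{"tx": 3, "ty": 0, "tz": -12, "wx": 0, "wy": 0, "wz": 0, "hand": -1}, {"tx": 0, "ty": 0, "tz": -7, "wx": 0, "wy": 0, "wz": 0, "hand": -1}, {"tx": 0, "ty": 0, "tz": -3, "wx": 0, "wy": 0, "wz": 0, "hand": -1}, {"tx": 0, "ty": 0, "tz": 0, "wx": 0, "wy": 0, "wz": 0, "hand": -1}, {"tx": 0, "ty": 0, "tz": 0, "wx": 0, "wy": 0, "wz": 0, "hand": -1}])

```text
clock: 19.2
position: [0.4736, -0.2174, 0.0427]
eef_rot: [0.165, 1.566, -0.164]
ft_force: [0.4, 0.1, 0.1]
opening: 0.0343
```

```bash
python3 st.py
```

```text
19.2 [ 473.6 -217.4   42.7] yaw -12.0 down [-0.001  0.001 -1.   ] [0.4 0.1 0.1] 0.0343 [-0.43  0.37 -0.35  0.86  0.    1.35]
```

Call:
servo_tool(series=[{"tx": 0.5, "ty": 0, "tz": -2, "wx": 0, "wy": 0, "wz": 0, "hand": -1}, {"tx": 0, "ty": 0, "tz": -1, "wx": 0, "wy": 0, "wz": 0, "hand": -1}, {"tx": 0, "ty": 0, "tz": 0, "wx": 0, "wy": 0, "wz": 0, "hand": -1}, {"tx": 0, "ty": 0, "tz": 0, "wx": 0, "wy": 0, "wz": 0, "hand": -0.1}, {"tx": 0, "ty": 0, "tz": 0, "wx": 0, "wy": 0, "wz": 0, "hand": 0.1}, {"tx": 0, "ty": 0, "tz": 0, "wx": 0, "wy": 0, "wz": 0, "hand": 0.4}, {"tx": 0, "ty": 0, "tz": 0, "wx": 0, "wy": 0, "wz": 0, "hand": 0.4}, {"tx": 0, "ty": 0, "tz": 40, "wx": 0, "wy": 0, "wz": 0, "hand": 0.4}, {"tx": 0, "ty": 0, "tz": 50, "wx": 0, "wy": 0, "wz": 0, "hand": 0.4}, {"tx": 0, "ty": 0, "tz": 20, "wx": 0, "wy": 0, "wz": 0, "hand": 0.4}])

```text
clock: 20.45
position: [0.4728, -0.2168, 0.1512]
eef_rot: [0.166, 1.569, -0.163]
ft_force: [0.8, -0.3, -0.4]
opening: 0.0596
```

Call:
servo_tool(series=[{"tx": -5, "ty": -45, "tz": 0, "wx": 0, "wy": 0, "wz": 0, "hand": 0.4}, {"tx": -8, "ty": -50, "tz": 0, "wx": 0, "wy": 0, "wz": 0, "hand": 0.4}, {"tx": -8, "ty": -50, "tz": 0, "wx": 0, "wy": 0, "wz": 0, "hand": 0.4}, {"tx": -8, "ty": -45, "tz": 0, "wx": 0, "wy": 0, "wz": 0, "hand": 0.4}, {"tx": 0, "ty": 0, "tz": 0, "wx": 0, "wy": 0, "wz": 0, "hand": 0.4}, {"tx": 0, "ty": 0, "tz": 0, "wx": 0, "wy": 0, "wz": 0, "hand": 0.4}])

```text
clock: 21.2
position: [0.444, -0.4123, 0.1538]
eef_rot: [0.163, 1.564, -0.162]
ft_force: [0.3, -0.8, 0.4]
opening: 0.0597
```

```bash
python3 st.py;python3 -c "
from h import *
a=[]
for c in('top','side'):
    p=manip.snapshot(c);u,v=px((.44,-.33,.04),p).astype(int);a.append(cv2.resize(p['image'][v-90:v+70,u-90:u+70],(400,400)))
    print([(n,round(d['score'],2),w(d['location'],p).round(4)) for n in('amber_bottle','red_cap_bottle') for d in manip.place_of(n,p)[:2]])
cv2.imwrite('pics/v4.png',np.hstack(a)[:,:,::-1])"
```

```text
21.2 [ 444.  -412.3  153.8] yaw -11.9 down [ 0.  0. -1.] [ 0.3 -0.8  0.4] 0.0597 [-0.75  0.41  0.04  1.2   0.    1.03]
[('amber_bottle', 0.82, array([ 0.3766, -0.399 , -0.0006])), ('amber_bottle', 0.7, array([ 0.4414, -0.419 , -0.0008])), ('red_cap_bottle', 0.73, array([ 0.4726, -0.2151,  0.0152]))]
[('amber_bottle', 0.9, array([ 0.3715, -0.3987, -0.0068])), ('amber_bottle', 0.65, array([ 0.4424, -0.4189, -0.0029]))]
```

View pics/v4.png

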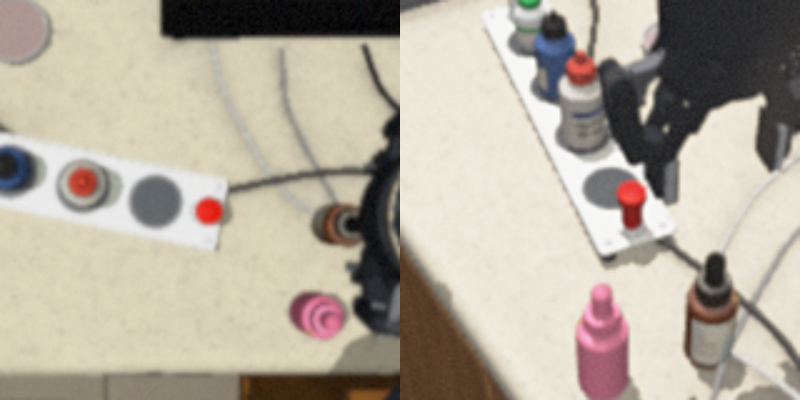

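Call:
servo_tool(series=[{"tx": -2, "ty": -7, "tz": -20, "wx": 0, "wy": 0, "wz": -0.2, "hand": 0.3}, {"tx": -1, "ty": 0, "tz": -20, "wx": 0, "wy": 0, "wz": 0, "hand": 0.3}, {"tx": 0, "ty": 0, "tz": 0, "wx": 0, "wy": 0, "wz": 0, "hand": 0.3}, {"tx": 0, "ty": 0, "tz": 0, "wx": 0, "wy": 0, "wz": 0, "hand": 0.3}])

```text
clock: 22.0
position: [0.4431, -0.4174, 0.1153]
eef_rot: [0.16, 1.562, -0.163]
ft_force: [-0.7, 0.7, 0.5]
opening: 0.0557
```

```bash
python3 st.py
```

```text
22.0 [ 443.1 -417.4  115.3] yaw -11.8 down [ 0.003 -0.002 -1.   ] [-0.7  0.7  0.5] 0.0557 [-0.76  0.43 -0.02  1.11  0.    1.02]
```

Call:
servo_tool(series=[{"tx": -2, "ty": -2, "tz": -20, "wx": 0.1, "wy": 0.1, "wz": -0.2, "hand": 0.3}, {"tx": -1, "ty": 0, "tz": -20, "wx": 0, "wy": 0, "wz": 0, "hand": 0.3}, {"tx": -1, "ty": 0, "tz": -20, "wx": 0, "wy": 0, "wz": 0, "hand": 0.3}, {"tx": 0, "ty": 0, "tz": -10, "wx": 0, "wy": 0, "wz": 0, "hand": 0.3}, {"tx": 0, "ty": 0, "tz": -6, "wx": 0, "wy": 0, "wz": 0, "hand": 0.3}, {"tx": 0, "ty": 0, "tz": 0, "wx": 0, "wy": 0, "wz": 0, "hand": 0.3}, {"tx": 0, "ty": 0, "tz": 0, "wx": 0, "wy": 0, "wz": 0, "hand": 0.3}])

```text
clock: 22.88
position: [0.4427, -0.4214, 0.0439]
eef_rot: [0.158, 1.556, -0.168]
ft_force: [-0.4, -0.0, -0.1]
opening: 0.0556
```

```bash
python3 st.py
```

```text
22.88 [ 442.7 -421.4   43.9] yaw -11.9 down [ 0.008 -0.007 -1.   ] [-0.4 -0.  -0.1] 0.0556 [-0.76  0.49 -0.13  0.94  0.    1.02]
```

Call:
servo_tool(series=[{"tx": -1, "ty": 1.5, "tz": -6, "wx": 0.4, "wy": 0.4, "wz": 0, "hand": 0.3}, {"tx": 0, "ty": 0, "tz": -5, "wx": 0, "wy": 0, "wz": 0, "hand": 0.3}, {"tx": 0, "ty": 0, "tz": 0, "wx": 0, "wy": 0, "wz": 0, "hand": 0.3}, {"tx": 0, "ty": 0, "tz": 0, "wx": 0, "wy": 0, "wz": 0, "hand": 0.3}])

```text
clock: 23.38
position: [0.4419, -0.4201, 0.0328]
eef_rot: [0.163, 1.563, -0.163]
ft_force: [0.2, -0.3, 0.2]
opening: 0.0558
```

```bash
python3 st.py
```

```text
23.38 [ 441.9 -420.1   32.8] yaw -11.9 down [ 0.002 -0.    -1.   ] [ 0.2 -0.3  0.2] 0.0558 [-0.76  0.51 -0.14  0.93  0.    1.02]
```

Call:
servo_tool(series=[{"tx": 0, "ty": 0, "tz": -1, "wx": 0, "wy": 0, "wz": 0, "hand": 0.1}, {"tx": 0, "ty": 0, "tz": 0, "wx": 0, "wy": 0, "wz": 0, "hand": -0.1}, {"tx": 0, "ty": 0, "tz": 0, "wx": 0, "wy": 0, "wz": 0, "hand": -0.2}, {"tx": 0, "ty": 0, "tz": 0, "wx": 0, "wy": 0, "wz": 0, "hand": -1}, {"tx": 0, "ty": 0, "tz": 0, "wx": 0, "wy": 0, "wz": 0, "hand": -1}, {"tx": 0, "ty": 0, "tz": 0, "wx": 0, "wy": 0, "wz": 0, "hand": -1}], grip_force=35)

```text
clock: 24.12
position: [0.4419, -0.4201, 0.0321]
eef_rot: [0.163, 1.563, -0.163]
ft_force: [-0.5, 0.0, 0.1]
opening: 0.0312
```

```bash
python3 st.py
```

```text
24.12 [ 441.9 -420.1   32.1] yaw -11.9 down [ 0.002 -0.    -1.   ] [-0.5  0.   0.1] 0.0312 [-0.76  0.51 -0.14  0.92  0.    1.02]
```

Call:
servo_tool(series=[{"tx": 0, "ty": 0, "tz": 15, "wx": 0, "wy": 0, "wz": 0, "hand": -1}, {"tx": 0, "ty": 0, "tz": 40, "wx": 0, "wy": 0, "wz": 0, "hand": -1}, {"tx": 0, "ty": 0, "tz": 25, "wx": 0, "wy": 0, "wz": 0, "hand": -1}, {"tx": 3, "ty": 25, "tz": 0, "wx": 0, "wy": 0, "wz": 0, "hand": -1}, {"tx": 5, "ty": 40, "tz": 0, "wx": 0, "wy": 0, "wz": 0, "hand": -1}, {"tx": 5, "ty": 40, "tz": 0, "wx": 0, "wy": 0, "wz": 0, "hand": -1}, {"tx": 3, "ty": 25, "tz": 0, "wx": 0, "wy": 0, "wz": 0, "hand": -1}, {"tx": 0, "ty": 0, "tz": 0, "wx": 0, "wy": 0, "wz": 0, "hand": -1}, {"tx": 0, "ty": 0, "tz": 0, "wx": 0, "wy": 0, "wz": 0, "hand": -1}])

```text
clock: 25.25
position: [0.4564, -0.2809, 0.1156]
eef_rot: [0.164, 1.564, -0.161]
ft_force: [0.0, -0.7, -1.6]
opening: 0.0317
```

```bash
python3 st.py
```

```text
25.25 [ 456.4 -280.9  115.6] yaw -11.8 down [ 0.001  0.002 -1.   ] [ 0.  -0.7 -1.6] 0.0317 [-0.55  0.32 -0.2   1.05  0.    1.22]
```

Call:
servo_tool(series=[{"tx": 3, "ty": 5, "tz": -10, "wx": 0, "wy": 0, "wz": 0, "hand": -1}, {"tx": 0, "ty": 0, "tz": -20, "wx": 0, "wy": 0, "wz": 0, "hand": -1}, {"tx": 0, "ty": 0, "tz": -15, "wx": 0, "wy": 0, "wz": 0, "hand": -1}, {"tx": 0, "ty": 0, "tz": -8, "wx": 0, "wy": 0, "wz": 0, "hand": -1}, {"tx": 0, "ty": 0, "tz": 0, "wx": 0, "wy": 0, "wz": 0, "hand": -1}, {"tx": 0, "ty": 0, "tz": 0, "wx": 0, "wy": 0, "wz": 0, "hand": -1}])

```text
clock: 26.0
position: [0.4592, -0.2774, 0.0585]
eef_rot: [0.167, 1.565, -0.164]
ft_force: [-0.3, 0.0, -0.6]
opening: 0.0311
```

```bash
python3 st.py
```

```text
26.0 [ 459.2 -277.4   58.5] yaw -12.1 down [-0.     0.002 -1.   ] [-0.3  0.  -0.6] 0.0311 [-0.54  0.37 -0.29  0.91  0.    1.24]
```

Call:
servo_tool(series=[{"tx": 1.5, "ty": 1.5, "tz": -5, "wx": 0, "wy": 0, "wz": 0, "hand": -1}, {"tx": 0, "ty": 0, "tz": -3, "wx": 0, "wy": 0, "wz": 0, "hand": -1}, {"tx": 0, "ty": 0, "tz": -1, "wx": 0, "wy": 0, "wz": 0, "hand": -1}, {"tx": 0, "ty": 0, "tz": 0, "wx": 0, "wy": 0, "wz": 0, "hand": -1}])

```text
clock: 26.5
position: [0.4614, -0.2762, 0.0498]
eef_rot: [0.167, 1.563, -0.164]
ft_force: [-0.7, 0.4, 0.6]
opening: 0.0315
```

```bash
python3 st.py
```

```text
26.5 [ 461.4 -276.2   49.8] yaw -12.1 down [ 0.002  0.001 -1.   ] [-0.7  0.4  0.6] 0.0315 [-0.54  0.38 -0.3   0.89  0.    1.24]
```

Call:
servo_tool(series=[{"tx": 0, "ty": 0.5, "tz": -1.5, "wx": 0, "wy": 0, "wz": 0, "hand": -1}, {"tx": 0, "ty": 0, "tz": 0, "wx": 0, "wy": 0, "wz": 0, "hand": -1}, {"tx": 0, "ty": 0, "tz": 0, "wx": 0, "wy": 0, "wz": 0, "hand": -0.15}, {"tx": 0, "ty": 0, "tz": 0, "wx": 0, "wy": 0, "wz": 0, "hand": 0.1}, {"tx": 0, "ty": 0, "tz": 0, "wx": 0, "wy": 0, "wz": 0, "hand": 0.4}, {"tx": 0, "ty": 0, "tz": 0, "wx": 0, "wy": 0, "wz": 0, "hand": 0.4}, {"tx": 0, "ty": 0, "tz": 30, "wx": 0, "wy": 0, "wz": 0, "hand": 0.4}, {"tx": 0, "ty": 0, "tz": 50, "wx": 0, "wy": 0, "wz": 0, "hand": 0.4}, {"tx": 0, "ty": 0, "tz": 50, "wx": 0, "wy": 0, "wz": 0, "hand": 0.4}, {"tx": 0, "ty": 0, "tz": 20, "wx": 0, "wy": 0, "wz": 0, "hand": 0.4}])

```text
clock: 27.75
position: [0.4599, -0.2748, 0.2012]
eef_rot: [0.168, 1.566, -0.163]
ft_force: [-0.3, 0.1, -0.4]
opening: 0.0599
```

Call:
servo_tool(series=[{"tx": -50, "ty": 0, "tz": 0, "wx": 0, "wy": 0, "wz": 0, "hand": 0.4}, {"tx": -50, "ty": 0, "tz": 0, "wx": 0, "wy": 0, "wz": 0, "hand": 0.4}, {"tx": -30, "ty": 40, "tz": 0, "wx": 0, "wy": 0, "wz": 0, "hand": 0.4}, {"tx": 0, "ty": 55, "tz": 0, "wx": 0, "wy": 0, "wz": 0, "hand": 0.4}, {"tx": 0, "ty": 55, "tz": 0, "wx": 0, "wy": 0, "wz": 0, "hand": 0.4}, {"tx": 0, "ty": 55, "tz": 0, "wx": 0, "wy": 0, "wz": 0, "hand": 0.4}, {"tx": 0, "ty": 55, "tz": 0, "wx": 0, "wy": 0, "wz": 0, "hand": 0.4}, {"tx": 0, "ty": 55, "tz": 0, "wx": 0, "wy": 0, "wz": 0, "hand": 0.4}, {"tx": 0, "ty": 0, "tz": 0, "wx": 0, "wy": 0, "wz": 0, "hand": 0.4}])

```text
clock: 28.88
position: [0.3263, 0.0478, 0.2044]
eef_rot: [0.168, 1.555, -0.166]
ft_force: [-0.2, -0.5, -0.4]
opening: 0.0598
```

```bash
python3 st.py;python3 -c "
from h import *
a=[]
for c in('top','side'):
    p=manip.snapshot(c);u,v=px((.48,-.19,.04),p).astype(int);a.append(cv2.resize(p['image'][v-90:v+90,u-90:u+90],(400,400)))
    print(c,*[(n,round(d['score'],2),w(d['location'],p).round(4)) for n in('amber_bottle','red_cap_bottle','blue_bottle','vial','red_post','tape_roll','petri_dish') for d in manip.place_of(n,p)[:2]],sep='\n')
cv2.imwrite('pics/v5.png',np.hstack(a)[:,:,::-1])"
```

```text
28.88 [326.3  47.8 204.4] yaw -12.2 down [ 0.009 -0.    -1.   ] [-0.2 -0.5 -0.4] 0.0598 [ 0.15 -0.09 -0.45  1.2  -0.    1.93]
top
('amber_bottle', 0.84, array([ 0.3741, -0.3986,  0.0014]))
('amber_bottle', 0.81, array([ 0.4606, -0.2787,  0.0159]))
('red_cap_bottle', 0.54, array([ 0.4722, -0.2159,  0.0156]))
('blue_bottle', 0.65, array([ 0.4856, -0.1588,  0.0174]))
('vial', 0.53, array([ 0.4989, -0.0984,  0.0161]))
('red_post', 0.49, array([ 0.4526, -0.3148,  0.0198]))
('tape_roll', 0.94, array([ 7.040e-01, -1.696e-01,  3.000e-04]))
('petri_dish', 0.57, array([ 0.6058, -0.1592, -0.0015]))
side
('amber_bottle', 0.88, array([ 0.3756, -0.3983, -0.0043]))
('amber_bottle', 0.83, array([ 0.4633, -0.2775,  0.0148]))
('red_cap_bottle', 0.71, array([ 0.4784, -0.2161,  0.0137]))
('blue_bottle', 0.91, array([ 0.489 , -0.1573,  0.0107]))
('blue_bottle', 0.71, array([ 0.4523, -0.3163,  0.0158]))
('vial', 0.65, array([ 0.5016, -0.0944,  0.0124]))
('vial', 0.42, array([ 0.4801, -0.2188,  0.0132]))
('red_post', 0.57, array([ 0.4521, -0.3147,  0.0185]))
('tape_roll', 0.49, array([ 0.7042, -0.1716,  0.0027]))
('petri_dish', 0.84, array([ 0.608 , -0.1558, -0.0043]))
('petri_dish', 0.6, array([ 0.5006, -0.0979,  0.0147]))
```

View pics/v5.png

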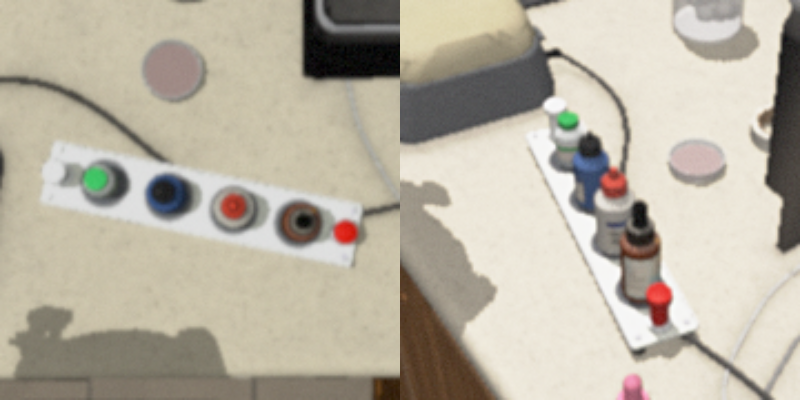

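All four bottles stand upright and centred on their marks, in the right order from the red post. Every estimate is within about 5 mm of its mark, and the arm is clear.

```bash
python3 -c "
from station import manip
print(manip.finish_job())"
```

```text
the job is handed in; nothing more can be done
None
```

The four bottles are on the rail in order of height, and I handed the job in at about 29 s. From the red post they stand amber, red-capped, blue, vial. I placed them in the reverse order, vial first and amber last. The system gave no verdict.

- **Position:** in the last two views, the two-camera average puts each bottle within about 3 mm of its mark. The worst single reading was about 5 mm, and the limit is 12 mm. The measured heights agree with the plate's top to within about 5 mm.
- **Upright and clear:** by eye, all four bottles were upright in both pictures. The gripper was open and well away from everything.
- **Left alone:** the tape roll and petri dish read the same as at the start, to within about 4 mm of detector noise. The pink look-alike still read at its starting place.
- **Disagreements:** the side camera gave a few low-confidence false detections, such as "blue bottle" at the red post and "petri dish" at the vial. The pictures ruled these out.

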